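# Sort the calibration oddments back to their places

### The arm

A 7-joint arm with a two-finger parallel gripper is mounted at the origin on a cart in front of the work surface, level with it; the furniture and walls round the work are solid. World frame = base frame: x ahead of the robot, y to its left, z up, the work surface at z = 0. Lengths are in m, angles in rad, forces in N, time in s.
With the tool pointing down it reaches from about 0.4 to 0.85 m from the base axis. Payload 10.4 kg.
Tool frame: the origin (TCP) lies midway between the tips of the shut fingers; the grasp point (between the pads) lies manip.grip_depth behind it (manip.grip_depth is the distance from the TCP to the grasp point, in m); z points along the fingers, x is the direction in which the jaws open and shut, and the axes are right-handed (so a half turn about z gives the same grasp; the last joint's range is limited). The gripper opens to 85 mm and grips with 20 to 120 N. Pads are 22 mm wide; open, the fingers measure 114 mm over their backs; the gripper's body (76 mm by 85 mm) begins 54 mm behind the grasp point. The pads swing forward as they close: fully open they stand 13 mm farther back than shut.
Start: joints at [-1.235, 0.332, -0.065, 1.46, 0.022, 1.35, -0.088], TCP at [0.219, 0.585, 0.231] pointing down, gripper open.
Joint ranges: [-2.6, 2.6], [-0.5, 2.12], [-1.47, 1.34], [0.16, 2.42], [-1.27, 4.41], [0.06, 2.06], [-2.6, 2.6]. Speed limits (rad/s): [2.22, 2.22, 2.79, 2.79, 3.14, 3.14, 3.14].

### API

Orientations are given as a unit quaternion [x, y, z, w].
In Python, from workcell import manip gives the robot as it stands. The module is installed in compiled form; this text tells all that it offers.
- The arm moves only by the tool send_rows, never from a script. Its argument "steps" is a list of rows, each a list of 2 entries, a list of its own where there are three numbers: the shift along the tool's x, y, z in m, then the turn about the tool's z in rad. In form: [[[x, y, z], spin], ...]. A call has exactly 8 rows; each row is the pose to reach, as a shift and turn from the pose commanded when the call began, along the tool's axes at that moment; what a row does not reach only later rows make up. A row lasts 1/8 s, in which the tool goes at most 62.5 mm and 10.7 degrees, less where a joint would pass 70% of its speed; a pose out of reach is approached as far as the arm can. A call with a gripper value outside its range is refused whole. "hand" is the opening, from 0 (shut) to 1 (fully open), set as the call begins (left out, the last holds). The fingers move at their own pace and stop on an object; "force" is the grip in N (left out, the last holds). Time passes only in rows, so rows that repeat a pose let the fingers close, or fill a call up. It gives the time, the measured TCP pose, the force and the opening at its end, in the units of the state.
- manip.get_obs(): the state, without advancing time (a new reading comes with each control period).
- manip.camera(name): name is "scene" or "top"; returns (picture, depth): 384x512x3 uint8, red, green, blue; 384x512 float32, m along the optical axis (not along the pixel's ray), 0 where there is no reading.
- manip.camera_info(name): a dict with "intrinsics" (3x3 intrinsics, pixels), "pose" (4x4, takes a point from camera to world coordinates). Camera axes: x right, y up, looking along -z (the intrinsics and any distortion apply to the point x, -y, -z); pixel columns grow to the right and rows downward; lengths in m; the calibration is good to about 2 mm. A picture is of the moment at which its call begins. camera_info takes no time and is no camera call.
- manip.hand_in(): hands the job in, once; it reports no verdict.
The state is a dict: "clock": time; "joint_pos": joint angles; "joint_velocities": joint speeds; "tau": joint torques, N m; "position": TCP position; "ee_rot": TCP orientation; "ft_force": force on the tool from outside, world axes, zero at the start; "torque": the same for the moment, N m; "grip_width": opening from 0.0 (shut) to 1.0 (fully open).
Only numpy, scipy, OpenCV 4.12 (cv2) and the standard library are available. Lean on these libraries where they do the work, as an engineer would, in place of code of your own. Each camera call takes 0.05 s, during which the arm holds its last target.

### The job

Sort the five small things lying mixed in front of you: stand each weight upright in its well of the wooden block (the larger weight in the larger well, the smaller in the smaller), lay the two double-ended threaded fittings side by side or end to end on the floor of the rectangular metal tray, and lay the tape reel flat in the round white dish. Leave the gauge and the stapler on the bench where they are.

Things in the scene. Friction and masses are not known exactly. Their poses are not given: they have to be found in the camera images.
- large_weight: The larger of two plain metal calibration weights: upright cylinder 26 mm in diameter with a neck and button on top, 43 mm tall overall; the straight cylinder reaches about 22 mm up. 0.1 kg. Origin at the centre of its underside, z up. Grip across the cylinder, at least 9 mm above its underside, so that the fingers stay clear of the block.
- small_weight: The smaller metal weight, same shape: cylinder 21 mm in diameter, 36 mm tall overall; the straight cylinder reaches about 18 mm up. 0.05 kg. Origin at the centre of its underside, z up. Grip it likewise.
- large_fitting: Double-ended threaded brass fitting lying on its side: 45 mm long along its own y axis, threaded ends 16 mm in diameter, hexagon in the middle 24 mm wide along its own x axis and 12 mm long, 21 mm high. Origin at the centre of its underside, z up. 0.07 kg. Grip across the hexagon (fingers closing along its x axis).
- small_fitting: Double-ended threaded grey metal fitting lying on its side: 45 mm long along its own y axis, threaded ends 14 mm in diameter, hexagon near the middle 19 mm wide along its own x axis and 10 mm long, 17 mm high. Origin at the centre of its underside, z up. 0.05 kg. Grip across the hexagon (fingers closing along its x axis).
- tape_reel: Flat round reel of thread tape, 50 mm in diameter, 17 mm high, lying flat, with a hole in the middle. 0.03 kg. Origin at the centre of its underside, z up. Grip across the rim.
- fittings_tray: Fixed rectangular metal tray, open at the top: outside 84 mm along its x axis, 170 mm along its y axis, walls 4 mm thick, rim 22 mm above the bench; inside 76 x 162 mm, floor 3 mm above the bench. Origin at the centre of its underside, z up. It may stand at the left, at the right or ahead.
- weight_block: Fixed wooden block, 64 mm along its x axis, 150 mm along its y axis, 18 mm high, with two round wells 6 mm deep (well floor 12 mm above the bench): the larger, 42 mm in diameter, centred at y = +38 mm, and the smaller, 34 mm in diameter, centred at y = -38 mm, both at x = 0. Origin at the centre of its underside, z up. It may stand at the left, at the right or ahead.
- round_dish: Fixed round white dish, 124 mm in outer diameter at the rim and about 110 mm across its flat floor, 20 mm high, wall and floor 3 mm thick (floor 3 mm above the bench). Origin at the centre of its underside, z up. It may stand at the left, at the right or ahead.
- bench_gauge: Bystander: small round pressure gauge lying on the bench left of the middle, 105 x 69 x 33 mm, loose; leave it alone. Origin at the centre of its underside.
- bench_stapler: Bystander: stapler standing on the bench right of the middle, 30 x 118 x 40 mm, its length along its own y axis, loose; leave it alone. Origin at the centre of its underside.

How it is judged:
At the end, for the whole second after the job is handed in: Each weight upright in its own well (11 mm, 3 mm in height, 0.12 rad); both fittings in the tray, lengths level (0.2 rad), not stacked (centres over 16 mm apart); reel flat (0.15 rad) on the dish floor within 40 mm of its centre; all at rest (x of large_weight in the frame of weight_block between -0.011 and 0.011 m and y of large_weight in the frame of weight_block between 0.027 and 0.049 m and z of large_weight in the frame of weight_block between 0.008 and 0.015 m and angle between each of large_weight, small_weight's own z axis and vertical below 0.12 rad and x of small_weight in the frame of weight_block between -0.011 and 0.011 m and y of small_weight in the frame of weight_block between -0.049 and -0.027 m and z of small_weight in the frame of weight_block between 0.008 and 0.015 m and x of large_fitting in the frame of fittings_tray between -0.038 and 0.038 m and y of large_fitting in the frame of fittings_tray between -0.081 and 0.081 m and z of large_fitting in the frame of fittings_tray between 0 and 0.027 m and angle between large_fitting's own y axis and vertical between 1.37 and 1.77 rad and x of small_fitting in the frame of fittings_tray between -0.038 and 0.038 m and y of small_fitting in the frame of fittings_tray between -0.081 and 0.081 m and z of small_fitting in the frame of fittings_tray between 0 and 0.027 m and angle between small_fitting's own y axis and vertical between 1.37 and 1.77 rad and horizontal distance between large_fitting and small_fitting above 0.016 m and horizontal distance between tape_reel and round_dish below 0.04 m and z of tape_reel in the frame of round_dish between 0 and 0.008 m and angle between tape_reel's own z axis and vertical below 0.15 rad and linear speed of each of large_weight, small_weight, large_fitting, small_fitting, tape_reel below 0.02 m/s); the robot touches nothing.
It fails at once if the gauge is pushed more than 25 mm from its place (distance of bench_gauge from where it was at the start of the episode above 0.025 m).
It fails at once if the stapler is pushed more than 25 mm from its place (distance of bench_stapler from where it was at the start of the episode above 0.025 m).
It also fails if it takes over 128 s, if anything falls off the work surface, if the arm or the gripper's body presses on something with over 40 N, if the wrist force passes 120 N, or if a joint passes its speed limit or range.

## Working session

There is one attempt and no reset: what is moved stays moved. The work goes in short steps, Python scripts to look and compute and a tool call to move; the robot and the scene stay as the last step left them, time stands still between calls to the robot, and variables do not carry over. Pictures are saved under pics/ and viewed, and the job is handed in when it is done.

Besides the shell and the picture viewer there is one more tool, called after "Request:" as name(argument=value, ...) on one line, values as JSON. send_rows: Moves the arm, as the interface text tells. Its arguments: {"type":"object","properties":{"steps":{"type":"array"},"hand":{"type":"number"},"force":{"type":"number"}},"required":["steps"]}

```bash
mkdir -p pics; python3 - <<'E'
from workcell import manip
import cv2,numpy as np
o=manip.get_obs()
for k,v in o.items(): print(k,np.round(v,3))
print(manip.grip_depth)
for n in ("top","scene"):
    p,d=manip.camera(n); i=manip.camera_info(n); print(n,np.round(i["intrinsics"],1).tolist(),np.round(i["pose"],3).tolist(),[k for k in i])
    cv2.imwrite(f"pics/{n}0.png",p[:,:,::-1]); np.save(f"{n}0.npy",d)
E
```

```text
clock 0.0
joint_pos [-1.235  0.333 -0.065  1.461  0.022  1.35  -0.089]
joint_velocities [-0.001 -0.    -0.002  0.002 -0.001 -0.    -0.002]
tau [-1.0000e-03 -6.2544e+01  4.9000e-02 -3.9161e+01  1.6000e-02  9.0000e-03
 -0.0000e+00]
position [0.219 0.585 0.231]
ee_rot [ 0.822  0.57  -0.001  0.   ]
ft_force [0.016 0.182 0.556]
torque [-0.002  0.041  0.04 ]
grip_width 1.002
0.0187
top [[410.6, 0.0, 251.8], [0.0, 410.6, 190.2], [0.0, 0.0, 1.0]] [[0.006, 0.995, -0.103, 0.378], [-1.0, 0.005, -0.002, -0.004], [-0.001, 0.103, 0.995, 1.284], [0.0, 0.0, 0.0, 1.0]] ['intrinsics', 'pose']
scene [[382.6, 0.0, 254.3], [0.0, 382.6, 187.7], [0.0, 0.0, 1.0]] [[0.565, 0.589, -0.578, -0.075], [-0.825, 0.392, -0.407, -0.422], [-0.014, 0.707, 0.708, 0.753], [0.0, 0.0, 0.0, 1.0]] ['intrinsics', 'pose']
```

```bash
python3 - <<'E'
import cv2
a=cv2.imread('pics/top0.png'); cv2.imwrite('pics/top0b.png',cv2.resize(a[60:330,70:430],None,fx=2.2,fy=2.2,interpolation=cv2.INTER_CUBIC))
E
```

```text
(no output)
```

View pics/top0.png

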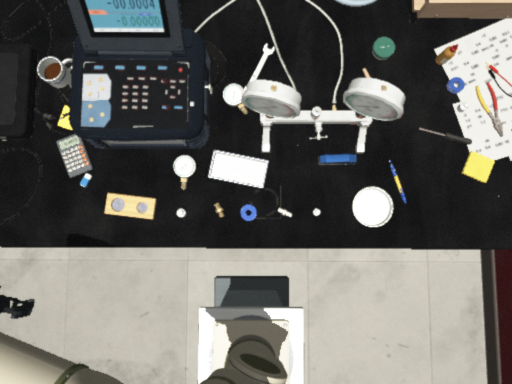

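View pics/scene0.png

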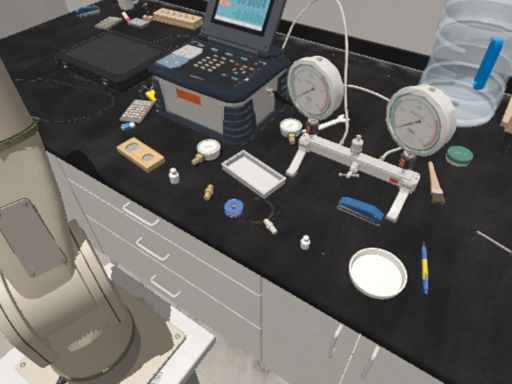

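View pics/top0b.png

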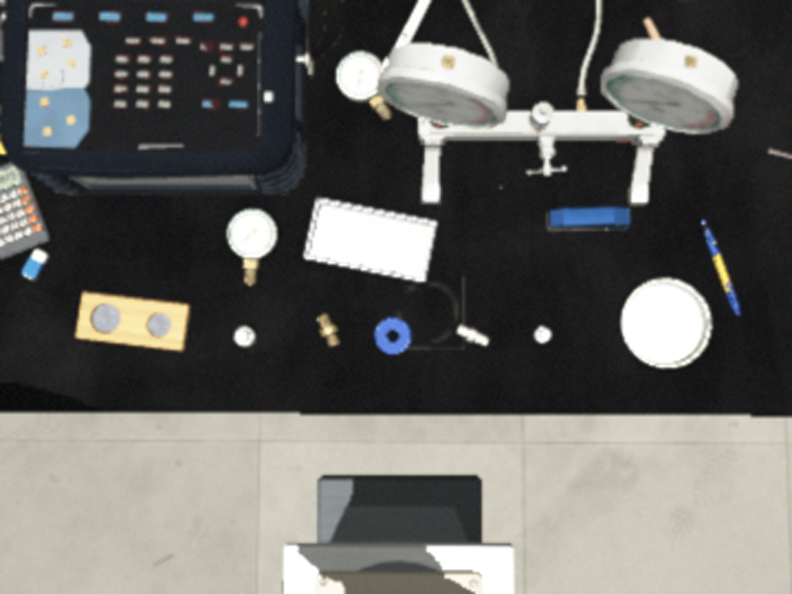

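The top view shows the brass fitting at (219,210), the grey fitting at (286,212), the reel at (249,212), and weights at (181,213) and (317,212). The block is at (130,206), tray at (238,169), dish at (373,207), gauge at (184,170) and stapler at (337,159). Next I measure them from depth.

```bash
cat > h.py <<'E'
import numpy as np,cv2
from workcell import manip
def cloud(n,d=None):
    i=manip.camera_info(n);K=i["intrinsics"];T=i["pose"]
    v,u=np.mgrid[0:384,0:512]
    X=np.stack([(u-K[0,2])/K[0,0]*d,-(v-K[1,2])/K[1,1]*d,-d],-1)
    return X@T[:3,:3].T+T[:3,3]
def proj(n,P):
    i=manip.camera_info(n);K=i["intrinsics"];T=i["pose"]
    c=(np.atleast_2d(P)-T[:3,3])@T[:3,:3]
    return np.stack([K[0,0]*c[:,0]/-c[:,2]+K[0,2],-K[1,1]*c[:,1]/-c[:,2]+K[1,2]],-1)
E
python3 - <<'E'
from h import *
for n in ("top","scene"):
    d=np.load(n+"0.npy"); W=cloud(n,d)
    m=(d>0)&(W[...,0]>.3)&(W[...,0]<.66)&(abs(W[...,1])<.48)
    z=W[...,2]; print(n,"bench z",np.percentile(z[m],[5,25,50,75]).round(4))
    k=(m&(z>.007)&(z<.06)).astype(np.uint8)
    N,L,S,C=cv2.connectedComponentsWithStats(k,connectivity=8)
    for j in range(1,N):
        if S[j,4]<8: continue
        P=W[L==j]; r=cv2.minAreaRect((P[:,:2]*1000).astype(np.float32))
        print(S[j].tolist(),"mean",P.mean(0).round(4),"mid",((P.min(0)+P.max(0))/2).round(4),"zmax",P[:,2].max().round(4),"rect",np.round(r[0],1),np.round(r[1],1),round(r[2],1))
E
```

```text
top bench z [-0.0048 -0.002   0.0002  0.0031]
[95, 140, 111, 9, 609] mean [0.6446 0.3196 0.0363] mid [0.6457 0.311  0.0368] zmax 0.0599 rect [642.1 310.9] [ 24.7 337.6] 1.6
[261, 143, 9, 10, 72] mean [ 0.6453 -0.0423  0.0133] mid [ 0.6449 -0.0423  0.0133] zmax 0.0196 rect [644.9 -42.4] [28.4 25.4] 0.3
[355, 143, 9, 9, 68] mean [ 0.6477 -0.3396  0.0137] mid [ 0.6474 -0.3387  0.0141] zmax 0.0211 rect [ 647.4 -338.8] [25.1 24.5] 0.2
[208, 150, 60, 39, 382] mean [0.5795 0.0452 0.0192] mid [0.5759 0.0435 0.0176] zmax 0.0281 rect [575.5  43.4] [174.3  88.5] 78.8
[318, 154, 38, 11, 341] mean [ 0.6064 -0.2646  0.0322] mid [ 0.608  -0.2654  0.0255] zmax 0.0437 rect [ 607.5 -265.5] [ 27.7 114. ] 1.5
[173, 156, 23, 34, 460] mean [0.5736 0.2088 0.0289] mid [0.5626 0.2088 0.0237] zmax 0.039 rect [567.8 203.5] [96.5 67.2] 21.9
[391, 167, 15, 36, 107] mean [ 0.5308 -0.4575  0.0101] mid [ 0.5307 -0.4582  0.0127] zmax 0.0184 rect [ 530.9 -457.3] [116.   11.2] 18.5
[352, 187, 41, 40, 258] mean [ 0.4622 -0.3827  0.0161] mid [ 0.4607 -0.373   0.0165] zmax 0.026 rect [ 460.4 -372.6] [122.1 121.8] 7.3
[10
[... 1957 characters left out ...]
.7   9.6] [49.8 47.8] 59.7
[386, 208, 14, 13, 101] mean [ 0.6459 -0.3426  0.0139] mid [ 0.6458 -0.3433  0.0149] zmax 0.0227 rect [ 646.4 -342. ] [26.9 24.8] 5.7
[264, 219, 14, 15, 97] mean [ 0.4405 -0.1044  0.0136] mid [ 0.4428 -0.1031  0.0132] zmax 0.0192 rect [ 443.1 -102.9] [45.9 18.3] 68.1
[301, 235, 9, 13, 89] mean [ 0.4398 -0.2027  0.0215] mid [ 0.4407 -0.2016  0.0226] zmax 0.0381 rect [ 441.2 -201.5] [19.1 19.1] 81.0
[422, 243, 7, 51, 210] mean [ 0.5341 -0.4579  0.0104] mid [ 0.5377 -0.4575  0.0114] zmax 0.0157 rect [ 537.8 -457.2] [137.9  11.1] 19.2
[349, 248, 58, 51, 645] mean [ 0.4685 -0.375   0.0154] mid [ 0.4604 -0.3738  0.0154] zmax 0.0239 rect [ 460.8 -373.7] [123.7 121.6] 29.1
```

```bash
cat >> h.py <<'E'
def plan(x,y,z,head=None,deg=True):
    """prints shift in tool axes + spin from present pose to world target"""
    from scipy.spatial.transform import Rotation as R
    o=manip.get_obs(); r=R.from_quat(o["ee_rot"]); p=np.array(o["position"])
    s=r.inv().apply(np.array([x,y,z])-p); X=r.apply([1,0,0]); h=np.degrees(np.arctan2(X[1],X[0]))
    sp=0
    if head is not None: sp=-((head-h+90)%180-90)
    print("pos",p.round(4),"head",round(h,1),"tilt z",r.apply([0,0,1]).round(3),"shift",s.round(4),"spin",round(np.radians(sp),3),"w",round(o["grip_width"],3),"t",round(o["clock"],2),"F",np.round(o["ft_force"],1),"j",np.round(o["joint_pos"],2))
E
python3 - <<'E'
from h import *
for name,c in (("LF",(.4475,.1)),("SF",(.4425,-.1025))):
  for n in ("top","scene"):
    W=cloud(n,np.load(n+"0.npy")); 
    im=cv2.imread(f"pics/{n}0.png").max(2)
    near=(np.hypot(W[...,0]-c[0],W[...,1]-c[1])<.034)
    for lab,m in (("z",near&(W[...,2]>.006)),("col",near&(im>70))):
        P=W[m][:,:2]; w,v=np.linalg.eigh(np.cov(P.T)); a=v[:,1]; q=(P-P.mean(0))@v
        print(name,n,lab,m.sum(),P.mean(0).round(4),"axis deg",round(np.degrees(np.arctan2(a[1],a[0]))%180,1),np.ptp(q,axis=0).round(3))
a=cv2.imread('pics/top0.png'); cv2.imwrite('pics/c.png',np.hstack([cv2.resize(a[190:230,199:239],(390,390),interpolation=cv2.INTER_CUBIC),cv2.resize(a[190:230,266:306],(390,390),interpolation=cv2.INTER_CUBIC)]))
plan(.4375,.215,.12,69)
E
```

```text
LF top z 79 [0.447  0.1006] axis deg 25.9 [0.022 0.045]
LF top col 92 [0.4487 0.1007] axis deg 25.6 [0.025 0.049]
LF scene z 100 [0.4461 0.0972] axis deg 21.2 [0.022 0.049]
LF scene col 117 [0.446  0.0987] axis deg 26.6 [0.027 0.055]
SF top z 70 [ 0.4414 -0.1016] axis deg 61.4 [0.044 0.048]
SF top col 91 [ 0.4424 -0.1025] axis deg 65.7 [0.02 0.05]
SF scene z 97 [ 0.4405 -0.1044] axis deg 67.7 [0.018 0.046]
SF scene col 127 [ 0.4419 -0.1028] axis deg 63.2 [0.023 0.055]
pos [0.2194 0.5849 0.2306] head 69.4 tilt z [-0.    -0.001 -1.   ] shift [-0.2696  0.3341  0.111 ] spin 0.008 w 0.998 t 0.1 F [ 0.3 -0.4 -0.6] j [-1.23  0.33 -0.06  1.46  0.02  1.35 -0.09]
```

View pics/c.png

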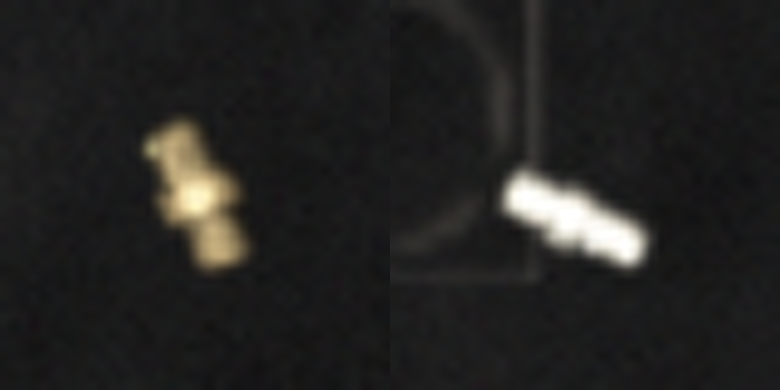

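The brass fitting's axis is at about 26° and the grey one's at about 65°, and the sizes agree with the text. First move: to a point above the large weight.

Request:
send_rows(steps=[[[-0.02,0.025,0.01],0],[[-0.06,0.075,0.025],0],[[-0.1,0.125,0.04],0],[[-0.14,0.175,0.06],0],[[-0.18,0.225,0.08],0],[[-0.22,0.275,0.095],0],[[-0.255,0.315,0.11],0],[[-0.27,0.334,0.111],0]], hand=0.65, force=30)

```text
clock: 1.1
position: [0.4379, 0.2117, 0.1192]
ee_rot: [0.823, 0.568, -0.001, 0.0]
ft_force: [0.1, 0.6, 0.1]
grip_width: 0.654
```

```bash
python3 - <<'E'
from h import *
plan(.4375,.215,.007)
E
```

```text
pos [0.4379 0.2117 0.1192] head 69.3 tilt z [-0.001 -0.001 -1.   ] shift [ 0.0032 -0.0014  0.1122] spin 0.0 w 0.654 t 1.1 F [0.1 0.6 0.1] j [-0.74  0.12  0.21  1.96 -0.03  1.06  0.69]
```

Request:
send_rows(steps=[[[0,0,0.01],0],[[0,0,0.03],0],[[0,0,0.05],0],[[0,0,0.07],0],[[0,0,0.09],0],[[0,0,0.103],0],[[0,0,0.112],0],[[0,0,0.112],0]])

```text
clock: 2.1
position: [0.437, 0.2152, 0.0079]
ee_rot: [0.822, 0.57, -0.0, -0.0]
ft_force: [0.7, 0.1, -0.5]
grip_width: 0.65
```

```bash
python3 - <<'E'
from h import *
plan(.4375,.215,.007)
p,d=manip.camera("scene"); cv2.imwrite("pics/s1.png",cv2.resize(p[120:220,110:260],None,fx=4,fy=4)[:,:,::-1])
E
```

```text
pos [0.437  0.2152 0.0079] head 69.5 tilt z [-0.001 -0.    -1.   ] shift [-0.      0.0005  0.0009] spin 0.0 w 0.65 t 2.1 F [ 0.7  0.1 -0.5] j [-0.73  0.29  0.2   2.05 -0.08  0.81  0.73]
```

View pics/s1.png

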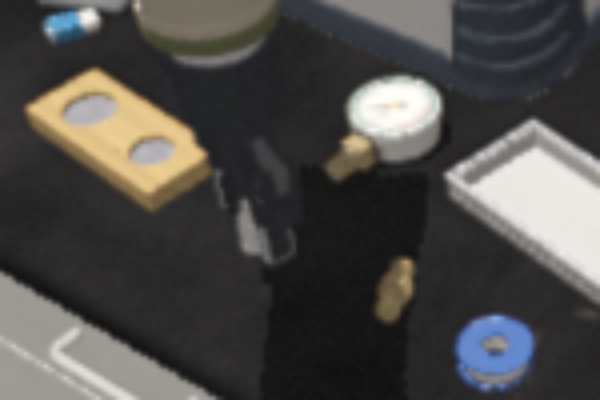

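The fingers straddle the large weight (about (265,235) in the crop) and are clear of the gauge. Closing.

Request:
send_rows(steps=[[[0,0,0],0],[[0,0,0],0],[[0,0,0],0],[[0,0,0],0],[[0,0,0],0],[[0,0,0],0],[[0,0,0],0],[[0,0,0],0]], hand=0, force=40)

```text
clock: 3.15
position: [0.4379, 0.2155, 0.009]
ee_rot: [0.822, 0.57, 0.001, -0.0]
ft_force: [-2.2, -0.4, 6.2]
grip_width: 0.285
```

```bash
python3 - <<'E'
from h import *
plan(.4633,.4138,.11)
E
```

```text
pos [0.4379 0.2155 0.009 ] head 69.4 tilt z [ 0.001  0.001 -1.   ] shift [ 0.1948 -0.0458 -0.1008] spin 0.0 w 0.285 t 3.15 F [-2.2 -0.4  6.2] j [-0.73  0.29  0.2   2.04 -0.08  0.81  0.73]
```

Request:
send_rows(steps=[[[0,0,-0.015],0],[[0,0,-0.04],0],[[0.02,-0.005,-0.07],0],[[0.06,-0.014,-0.1],0],[[0.105,-0.025,-0.102],0],[[0.15,-0.036,-0.102],0],[[0.18,-0.043,-0.102],0],[[0.195,-0.046,-0.102],0]])

```text
clock: 4.15
position: [0.4624, 0.4154, 0.1108]
ee_rot: [0.821, 0.57, 0.0, -0.0]
ft_force: [0.8, -0.7, -1.8]
grip_width: 0.284
```

```bash
python3 - <<'E'
from h import *
p,d=manip.camera("scene"); cv2.imwrite("pics/s2.png",cv2.resize(p[70:200,80:260],None,fx=4,fy=4)[:,:,::-1])
plan(.4633,.4138,.11)
E
```

```text
pos [0.4624 0.4164 0.1107] head 69.6 tilt z [ 0.     0.001 -1.   ] shift [-0.0021  0.0018  0.0007] spin 0.0 w 0.286 t 4.2 F [-1.6  1.2 -1.2] j [-0.91  0.41  0.13  1.62 -0.06  1.11  0.45]
```

View pics/s2.png

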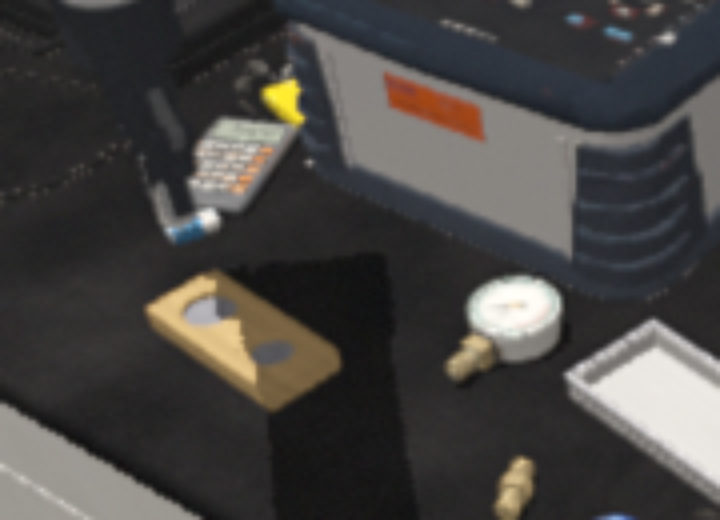

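```bash
python3 - <<'E'
from h import *
print(proj("top",[[.4633,.4138,.012],[.4547,.3382,.012]]),proj("scene",[[.4633,.4138,.012],[.4547,.3382,.012]]))
for n in ("top","scene"):
    W=cloud(n,np.load(n+"0.npy")); im=cv2.cvtColor(cv2.imread(f"pics/{n}0.png"),cv2.COLOR_BGR2HSV)
    for c in ((.4633,.4138),(.4547,.3382)):
        m=(np.hypot(W[...,0]-c[0],W[...,1]-c[1])<.03)&(im[...,1]<70)&(im[...,2]>80); print(n,m.sum(),W[m].mean(0).round(4),np.ptp(W[m],axis=0).round(3))
E
```

```text
[[117.95084932 204.2902199 ]
 [142.20175073 207.19323104]] [[132.19550572 148.33163154]
 [147.67340351 158.74046721]]
top 143 [0.4641 0.4142 0.0119] [0.038 0.04  0.015]
top 97 [0.4553 0.3383 0.0121] [0.031 0.034 0.016]
scene 81 [0.4652 0.4154 0.0137] [0.042 0.045 0.012]
scene 59 [0.4567 0.3401 0.0139] [0.032 0.038 0.01 ]
```

The wells measure at (0.464, 0.4145) and (0.4555, 0.3385), which matches the block model. Lowering into the large well.

Request:
send_rows(steps=[[[0,0.001,0.01],0],[[-0.001,0.002,0.03],0],[[-0.001,0.002,0.05],0],[[-0.001,0.002,0.065],0],[[-0.001,0.002,0.077],0],[[-0.001,0.002,0.084],0],[[-0.001,0.002,0.088],0],[[-0.001,0.002,0.088],0]])

```text
clock: 5.2
position: [0.4643, 0.4124, 0.0224]
ee_rot: [0.822, 0.57, 0.0, -0.0]
ft_force: [0.1, -0.1, -1.3]
grip_width: 0.281
```

```bash
python3 - <<'E'
from h import *
plan(.464,.4145,.021)
E
```

```text
pos [0.4643 0.4124 0.0224] head 69.4 tilt z [ 0.  0. -1.] shift [ 0.0019 -0.0011  0.0014] spin 0.0 w 0.281 t 5.2 F [ 0.1 -0.1 -1.3] j [-0.9   0.51  0.12  1.68 -0.07  0.95  0.47]
```

Down about 1.5 mm more, then release, then lift.

Request:
send_rows(steps=[[[0.001,0,0.0005],0],[[0.001,0,0.001],0],[[0.001,0,0.0015],0],[[0.001,0,0.0015],0],[[0.001,0,0.0015],0],[[0.001,0,0.0015],0],[[0.001,0,0.0015],0],[[0.001,0,0.0015],0]])

```text
clock: 6.2
position: [0.4648, 0.4133, 0.0211]
ee_rot: [0.822, 0.57, 0.0, -0.0]
ft_force: [-1.3, -1.2, 5.6]
grip_width: 0.283
```

Request:
send_rows(steps=[[[0,0,0],0],[[0,0,0],0],[[0,0,0],0],[[0,0,0],0],[[0,0,-0.005],0],[[0,0,-0.02],0],[[0,0,-0.05],0],[[0,0,-0.09],0]], hand=0.6)

```text
clock: 7.2
position: [0.4644, 0.4129, 0.1122]
ee_rot: [0.822, 0.57, -0.0, 0.0]
ft_force: [0.3, 0.4, -1.1]
grip_width: 0.599
```

```bash
python3 - <<'E'
from h import *
plan(.4415,-.2005,.12)
E
```

```text
pos [0.4644 0.4129 0.1122] head 69.4 tilt z [-0. -0. -1.] shift [-0.5824  0.1939 -0.0075] spin 0.0 w 0.599 t 7.2 F [ 0.3  0.4 -1.1] j [-0.91  0.41  0.14  1.62 -0.06  1.12  0.46]
```

Request:
send_rows(steps=[[[-0.02,0.007,0],0],[[-0.06,0.02,0],0],[[-0.105,0.035,0],0],[[-0.155,0.052,0],0],[[-0.205,0.068,0],0],[[-0.255,0.085,0],0],[[-0.305,0.102,0],0],[[-0.35,0.117,0],0]])

```text
clock: 8.2
position: [0.4515, 0.0426, 0.1121]
ee_rot: [0.822, 0.569, 0.001, 0.0]
ft_force: [0.8, 1.1, 0.5]
grip_width: 0.596
```

Request:
send_rows(steps=[[[-0.04,0.013,0],0],[[-0.08,0.027,0],0],[[-0.12,0.04,0],0],[[-0.16,0.053,0],0],[[-0.195,0.065,0],0],[[-0.22,0.073,0],0],[[-0.232,0.077,0],0],[[-0.232,0.077,0],0]])

```text
clock: 9.2
position: [0.4421, -0.2, 0.1112]
ee_rot: [0.822, 0.569, 0.0, 0.0]
ft_force: [-0.9, -0.5, -0.1]
grip_width: 0.603
```

```bash
python3 - <<'E'
from h import *
p,d=manip.camera("top"); cv2.imwrite("pics/t3.png",cv2.resize(p[140:260,90:390],None,fx=2.6,fy=2.6)[:,:,::-1])
p,d=manip.camera("scene"); cv2.imwrite("pics/s3.png",cv2.resize(p[110:270,100:340],None,fx=3,fy=3)[:,:,::-1])
plan(.4415,-.2005,.008)
E
```

```text
pos [ 0.4422 -0.1988  0.1109] head 69.5 tilt z [ 0.     0.001 -1.   ] shift [-1.900e-03 -1.000e-04  1.029e-01] spin 0.0 w 0.601 t 9.3 F [ 0.3 -0.2 -0.7] j [-0.22  0.14  0.59  1.99 -0.09  1.03  1.63]
```

View pics/t3.png

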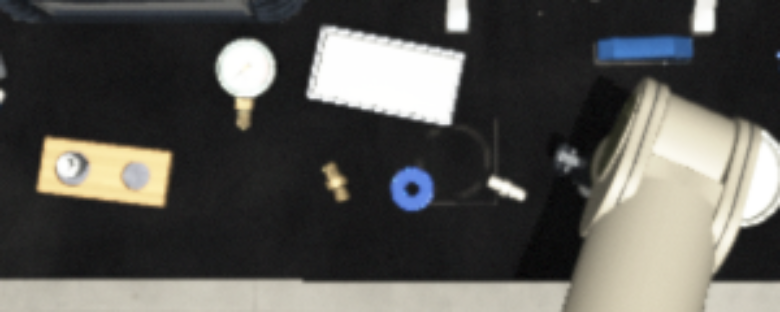

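View pics/s3.png

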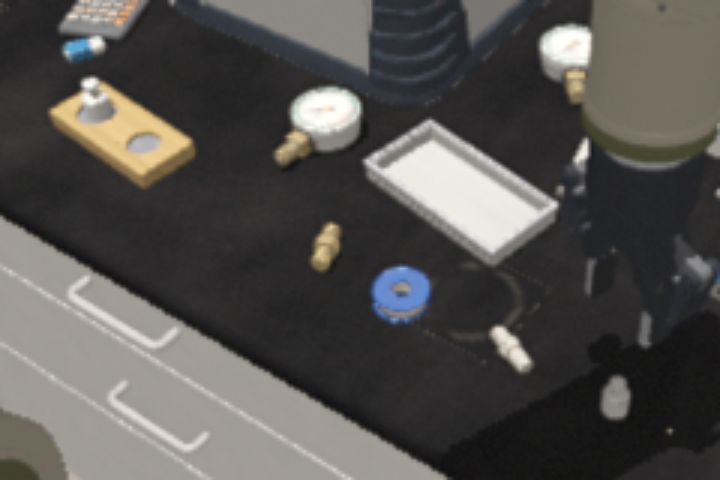

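The large weight stands upright in its well (about (72,165) top, (95,98) scene). The small weight is untouched at (615,397) in the scene view. Descending and closing on it.

Request:
send_rows(steps=[[[-0.001,0,0.01],0],[[-0.001,0,0.03],0],[[-0.001,0,0.05],0],[[-0.001,0,0.07],0],[[-0.001,0,0.087],0],[[-0.001,0,0.098],0],[[-0.001,0,0.104],0],[[-0.001,0,0.104],0]])

```text
clock: 10.3
position: [0.4415, -0.2008, 0.0067]
ee_rot: [0.822, 0.57, -0.0, -0.0]
ft_force: [0.1, -0.0, 0.6]
grip_width: 0.604
```

Request:
send_rows(steps=[[[0,0,0],0],[[0,0,0],0],[[0,0,0],0],[[0,0,0],0],[[0,0,0],0],[[0,0,0],0],[[0,0,0],0],[[0,0,0],0]], hand=0)

```text
clock: 11.3
position: [0.442, -0.2009, 0.0073]
ee_rot: [0.822, 0.57, 0.0, 0.0]
ft_force: [-1.6, 1.1, 6.6]
grip_width: 0.219
```

```bash
python3 - <<'E'
from h import *
plan(.4555,.3385,.11)
E
```

```text
pos [ 0.442  -0.2009  0.0073] head 69.4 tilt z [ 0.001  0.    -1.   ] shift [ 0.5098 -0.1767 -0.1025] spin 0.0 w 0.219 t 11.3 F [-1.6  1.1  6.6] j [-0.16  0.32  0.55  2.07 -0.23  0.81  1.74]
```

Request:
send_rows(steps=[[[0,0,-0.02],0],[[0,0,-0.05],0],[[0.02,-0.007,-0.085],0],[[0.06,-0.021,-0.103],0],[[0.11,-0.038,-0.103],0],[[0.16,-0.055,-0.103],0],[[0.21,-0.073,-0.103],0],[[0.26,-0.09,-0.103],0]])

```text
clock: 12.3
position: [0.4484, 0.076, 0.1101]
ee_rot: [0.822, 0.57, 0.0, -0.0]
ft_force: [0.6, 0.7, -0.4]
grip_width: 0.219
```

Request:
send_rows(steps=[[[0.045,-0.016,0],0],[[0.09,-0.031,0],0],[[0.135,-0.047,0],0],[[0.175,-0.061,0],0],[[0.21,-0.073,0],0],[[0.235,-0.081,0],0],[[0.25,-0.087,0],0],[[0.25,-0.087,0],0]])

```text
clock: 13.3
position: [0.4546, 0.3394, 0.1096]
ee_rot: [0.822, 0.57, -0.0, -0.0]
ft_force: [0.5, -0.6, -1.1]
grip_width: 0.218
```

```bash
python3 - <<'E'
from h import *
p,d=manip.camera("scene"); cv2.imwrite("pics/s4.png",cv2.resize(p[50:200,80:260],None,fx=4,fy=4)[:,:,::-1])
plan(.4555,.3385,.0205)
E
```

```text
pos [0.455  0.3382 0.1097] head 69.4 tilt z [-0.    -0.001 -1.   ] shift [0.0005 0.0004 0.0892] spin 0.0 w 0.223 t 13.35 F [ 0.1 -1.3  0.1] j [-0.86  0.3   0.17  1.77 -0.06  1.07  0.54]
```

View pics/s4.png

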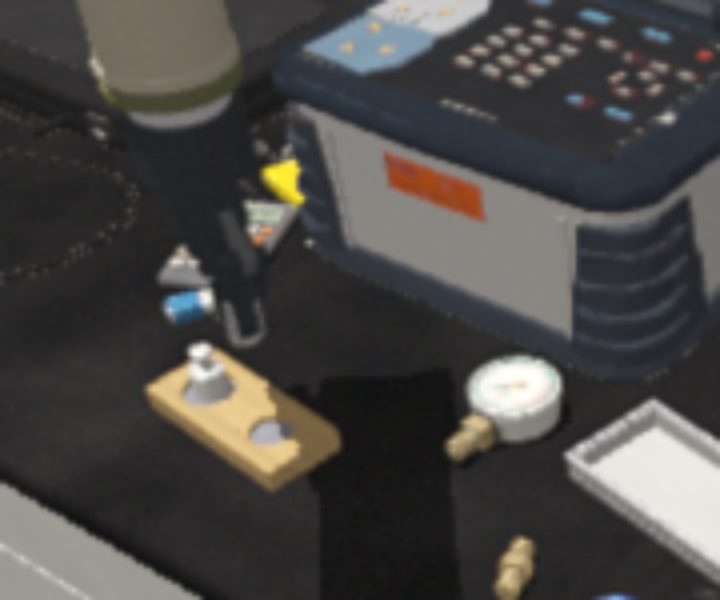

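The gripper hangs above the small well at (270,432) and the large weight is still standing. Lowering and releasing.

Request:
send_rows(steps=[[[0,0,0.01],0],[[0,0,0.03],0],[[0,0,0.05],0],[[0,0,0.067],0],[[0,0,0.079],0],[[0,0,0.086],0],[[0,0,0.0885],0],[[0,0,0.0895],0]])

```text
clock: 14.35
position: [0.4552, 0.3391, 0.0206]
ee_rot: [0.822, 0.57, 0.0, -0.0]
ft_force: [0.5, 0.5, -0.1]
grip_width: 0.219
```

Request:
send_rows(steps=[[[0,0,0],0],[[0,0,0],0],[[0,0,0],0],[[0,0,0],0],[[0,0,-0.005],0],[[0,0,-0.02],0],[[0,0,-0.05],0],[[0,0,-0.09],0]], hand=0.55)

```text
clock: 15.35
position: [0.4547, 0.3386, 0.1117]
ee_rot: [0.822, 0.57, -0.0, 0.0]
ft_force: [1.2, 0.4, 0.4]
grip_width: 0.55
```

```bash
python3 - <<'E'
from h import *
plan(.447,.1,.12,116)
E
```

```text
pos [0.4547 0.3386 0.1117] head 69.4 tilt z [-0. -0. -1.] shift [-0.2261  0.0766 -0.0081] spin -0.813 w 0.55 t 15.35 F [1.2 0.4 0.4] j [-0.87  0.3   0.17  1.77 -0.06  1.08  0.54]
```

Request:
send_rows(steps=[[[-0.02,0.007,0],-0.08],[[-0.06,0.02,0],-0.2],[[-0.1,0.034,0],-0.33],[[-0.14,0.047,0],-0.46],[[-0.175,0.059,0],-0.59],[[-0.205,0.069,0],-0.7],[[-0.22,0.075,0],-0.78],[[-0.226,0.0765,0],-0.813]])

```text
clock: 16.35
position: [0.4476, 0.0992, 0.1115]
ee_rot: [0.53, 0.848, 0.001, 0.0]
ft_force: [-0.1, 0.8, 0.2]
grip_width: 0.547
```

```bash
python3 - <<'E'
from h import *
p,d=manip.camera("scene"); cv2.imwrite("pics/s5.png",cv2.resize(p[100:250,100:280],None,fx=4,fy=4)[:,:,::-1])
plan(.447,.1,.005,116)
E
```

```text
pos [0.4475 0.0989 0.1114] head 116.1 tilt z [ 0.001  0.001 -1.   ] shift [ 1.200e-03 -1.000e-04  1.064e-01] spin 0.001 w 0.545 t 16.4 F [ 0.2 -0.9 -0.6] j [-0.55  0.07  0.24  2.04 -0.02  1.03  1.73]
```

View pics/s5.png

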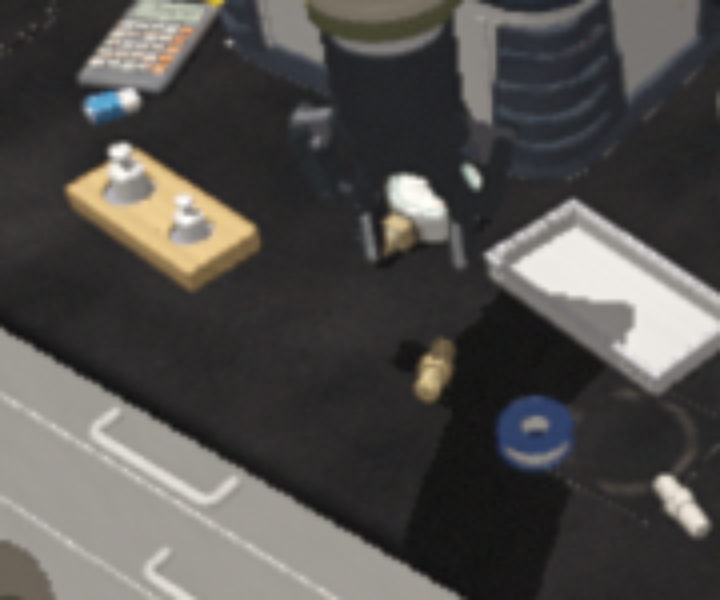

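Both weights stand upright in their wells ((125,170) and (190,220)). The brass fitting is at (435,370). Descending on it.

Request:
send_rows(steps=[[[0.001,0,0.01],0],[[0.001,0,0.03],0],[[0.001,0,0.05],0],[[0.001,0,0.07],0],[[0.001,0,0.088],0],[[0.001,0,0.1],0],[[0.001,0,0.107],0],[[0.001,0,0.108],0]])

```text
clock: 17.4
position: [0.4467, 0.1014, 0.0021]
ee_rot: [0.53, 0.848, -0.0, -0.0]
ft_force: [-0.4, -0.9, -0.0]
grip_width: 0.55
```

Request:
send_rows(steps=[[[0,0,0],0],[[0,0,0],0],[[0,0,0],0],[[0,0,0],0],[[0,0,0],0],[[0,0,0],0],[[0,0,0],0],[[0,0,0],0]], hand=0)

```text
clock: 18.4
position: [0.4473, 0.1015, 0.0029]
ee_rot: [0.53, 0.848, 0.001, 0.0]
ft_force: [-1.5, 0.0, 6.2]
grip_width: 0.237
```

```bash
python3 - <<'E'
from h import *
plan(.584,.082,.1,116)
E
```

```text
pos [0.4473 0.1015 0.0029] head 116.0 tilt z [ 0.001  0.001 -1.   ] shift [-0.0775  0.1145 -0.0969] spin 0.0 w 0.237 t 18.4 F [-1.5  0.   6.2] j [-0.53  0.25  0.23  2.12 -0.08  0.78  1.77]
```

```bash
python3 - <<'E'
from h import *
plan(.583,.078,.1,79)
E
```

```text
pos [0.4473 0.1015 0.0029] head 116.0 tilt z [ 0.001  0.001 -1.   ] shift [-0.0806  0.1118 -0.0969] spin 0.646 w 0.237 t 18.4 F [-1.5  0.   6.2] j [-0.53  0.25  0.23  2.12 -0.08  0.78  1.77]
```

Request:
send_rows(steps=[[[0,0,-0.015],0],[[0,0,-0.045],0],[[0,0,-0.08],0.1],[[-0.012,0.017,-0.097],0.25],[[-0.036,0.05,-0.097],0.4],[[-0.06,0.083,-0.097],0.52],[[-0.076,0.105,-0.097],0.62],[[-0.0805,0.112,-0.097],0.646]])

```text
clock: 19.4
position: [0.5837, 0.0775, 0.0999]
ee_rot: [0.772, 0.635, 0.0, 0.0]
ft_force: [-1.3, -1.3, -1.6]
grip_width: 0.237
```

```bash
python3 - <<'E'
from h import *
p,d=manip.camera("scene"); cv2.imwrite("pics/s6.png",cv2.resize(p[80:230,150:330],None,fx=4,fy=4)[:,:,::-1])
plan(.583,.078,.006,79)
E
```

```text
pos [0.5836 0.0778 0.0997] head 78.9 tilt z [ 0. -0. -1.] shift [ 0.0001 -0.0007  0.0937] spin -0.001 w 0.238 t 19.45 F [-0.   0.1 -0.9] j [-0.5   0.37  0.35  1.73 -0.14  1.07  1.28]
```

View pics/s6.png

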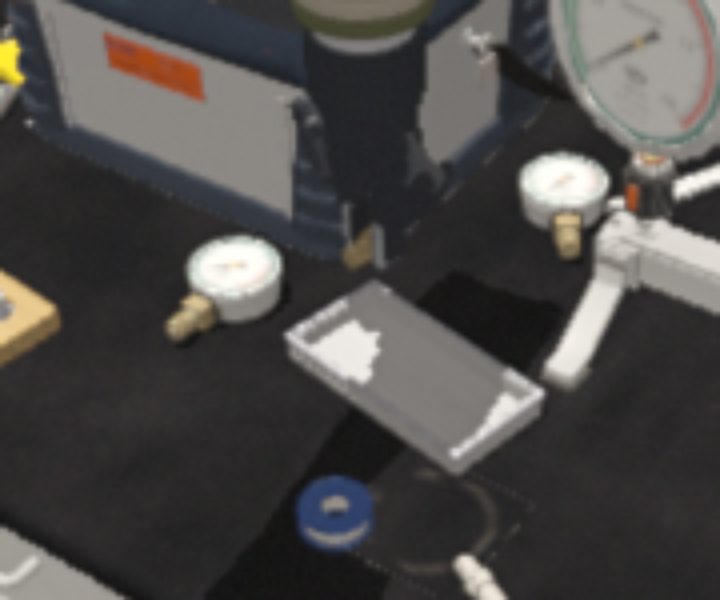

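The brass fitting is held between the fingers at (360,248), with the tray beneath. Lowering and releasing.

Request:
send_rows(steps=[[[0,0,0.01],0],[[0,0,0.03],0],[[0,0,0.05],0],[[0,0,0.067],0],[[0,0,0.08],0],[[0,0,0.089],0],[[0,0,0.093],0],[[0,0,0.093],0]])

```text
clock: 20.45
position: [0.583, 0.0781, 0.0065]
ee_rot: [0.772, 0.636, 0.0, 0.0]
ft_force: [-1.2, 0.5, -1.0]
grip_width: 0.235
```

Request:
send_rows(steps=[[[0,0,0],0],[[0,0,0],0],[[0,0,0],0],[[0,0,0],0],[[0,0,-0.005],0],[[0,0,-0.02],0],[[0,0,-0.05],0],[[0,0,-0.09],0]], hand=0.5)

```text
clock: 21.45
position: [0.5824, 0.078, 0.0977]
ee_rot: [0.772, 0.636, -0.0, -0.0]
ft_force: [-0.3, 0.1, 0.2]
grip_width: 0.497
```

```bash
python3 - <<'E'
from h import *
plan(.4425,-.1025,.1,155)
E
```

```text
pos [0.5824 0.078  0.0977] head 79.0 tilt z [-0.001 -0.    -1.   ] shift [-0.2038 -0.1029 -0.0022] spin -1.326 w 0.497 t 21.45 F [-0.3  0.1  0.2] j [-0.5   0.37  0.36  1.73 -0.14  1.06  1.28]
```

Request:
send_rows(steps=[[[-0.015,-0.007,0],0.08],[[-0.05,-0.025,0],0.24],[[-0.085,-0.043,0],0.4],[[-0.12,-0.061,0],0.56],[[-0.15,-0.076,0],0.72],[[-0.18,-0.091,0],0.88],[[-0.198,-0.1,0],1.04],[[-0.204,-0.103,0],1.2]])

```text
clock: 22.45
position: [0.4423, -0.1037, 0.0973]
ee_rot: [0.996, 0.086, 0.001, -0.0]
ft_force: [-0.3, 0.4, -0.1]
grip_width: 0.497
```

Request:
send_rows(steps=[[[0,0,0],0.15],[[0,0,0],0.3],[[0,0,0],0.45],[[0,0,0],0.57],[[0,0,0],0.615],[[0,0,0],0.615],[[0,0,0],0.615],[[0,0,0],0.615]])

```text
clock: 23.45
position: [0.4428, -0.1026, 0.0965]
ee_rot: [0.976, -0.216, 0.0, -0.0]
ft_force: [0.2, 0.3, -0.1]
grip_width: 0.497
```

```bash
python3 - <<'E'
from h import *
p,d=manip.camera("scene"); cv2.imwrite("pics/s7.png",cv2.resize(p[130:280,180:360],None,fx=4,fy=4)[:,:,::-1])
plan(.442,-.102,.003,155)
E
```

```text
pos [ 0.4428 -0.1026  0.0964] head -25.0 tilt z [ 0.  0. -1.] shift [-0.0009 -0.0002  0.0934] spin 0.001 w 0.499 t 23.5 F [0.1 0.1 0.1] j [-0.5   0.08  0.66  2.08 -0.06  0.99 -0.25]
```

View pics/s7.png

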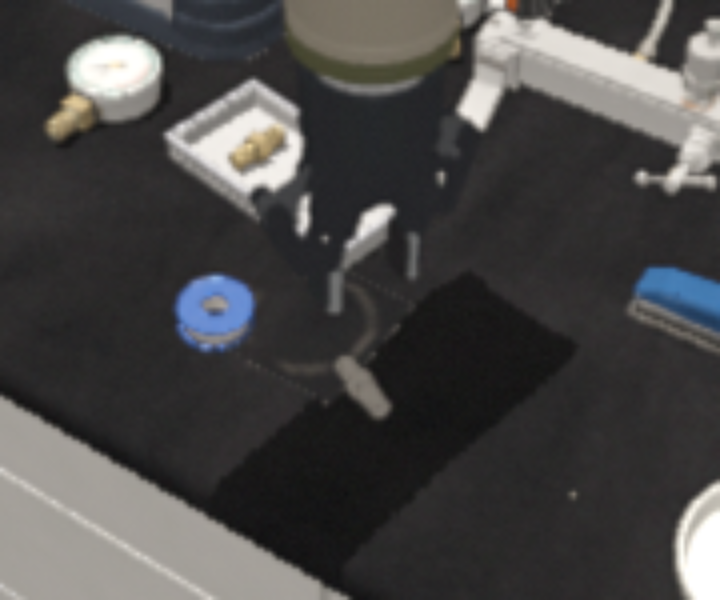

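The brass fitting lies in the tray at (258,147), and the fingers are above the grey fitting at (363,388). Descending.

Request:
send_rows(steps=[[[0,0,0.01],0],[[0,0,0.03],0],[[0,0,0.05],0],[[0,0,0.067],0],[[0,0,0.08],0],[[0,0,0.09],0],[[0,0,0.094],0],[[0,0,0.095],0]])

```text
clock: 24.5
position: [0.4429, -0.1026, 0.0013]
ee_rot: [0.976, -0.216, 0.0, -0.0]
ft_force: [0.2, -0.1, -0.1]
grip_width: 0.5
```

Request:
send_rows(steps=[[[0,0,0],0],[[0,0,0],0],[[0,0,0],0],[[0,0,0],0],[[0,0,0],0],[[0,0,0],0],[[0,0,0],0],[[0,0,0],0]], hand=0)

```text
clock: 25.5
position: [0.4431, -0.1025, 0.0017]
ee_rot: [0.976, -0.216, 0.0, -0.0]
ft_force: [-1.3, 0.3, 5.4]
grip_width: 0.189
```

```bash
python3 - <<'E'
from h import *
plan(.569,.008,.1,-101)
plan(.569,.008,.1,-25)
E
```

```text
pos [ 0.4431 -0.1025  0.0017] head -25.0 tilt z [ 0.001  0.    -1.   ] shift [ 0.0675 -0.1534 -0.0982] spin 1.327 w 0.189 t 25.5 F [-1.3  0.3  5.4] j [-0.44  0.28  0.62  2.15 -0.23  0.78 -0.11]
pos [ 0.4431 -0.1025  0.0017] head -25.0 tilt z [ 0.001  0.    -1.   ] shift [ 0.0675 -0.1534 -0.0982] spin 0.0 w 0.189 t 25.5 F [-1.3  0.3  5.4] j [-0.44  0.28  0.62  2.15 -0.23  0.78 -0.11]
```

Request:
send_rows(steps=[[[0,0,-0.015],0],[[0,0,-0.045],0],[[0,0,-0.08],0.12],[[0.008,-0.018,-0.098],0.28],[[0.025,-0.057,-0.098],0.44],[[0.045,-0.102,-0.098],0.6],[[0.062,-0.14,-0.098],0.76],[[0.0675,-0.153,-0.098],0.92]])

```text
clock: 26.5
position: [0.57, 0.01, 0.1]
ee_rot: [0.778, -0.628, 0.0, -0.0]
ft_force: [-0.1, -0.1, -0.3]
grip_width: 0.186
```

Request:
send_rows(steps=[[[0,0,0],0.13],[[0,0,0],0.26],[[0,0,0],0.37],[[0,0,0],0.407],[[0,0,0],0.407],[[0,0,0],0.407],[[0,0,0],0.407],[[0,0,0],0.407]])

```text
clock: 27.5
position: [0.5685, 0.0076, 0.0993]
ee_rot: [-0.636, 0.772, 0.0, 0.0]
ft_force: [0.1, -0.2, -0.3]
grip_width: 0.187
```

```bash
python3 - <<'E'
from h import *
p,d=manip.camera("scene"); cv2.imwrite("pics/s8.png",cv2.resize(p[80:230,170:350],None,fx=4,fy=4)[:,:,::-1])
plan(.569,.008,.005,-101)
E
```

```text
pos [0.5685 0.0076 0.0993] head -101.0 tilt z [-0.  0. -1.] shift [-0.0005 -0.0004  0.0943] spin -0.0 w 0.188 t 27.55 F [ 1.1 -0.3 -0.4] j [-0.73  0.4   0.78  1.8  -0.32  1.07 -1.6 ]
```

View pics/s8.png

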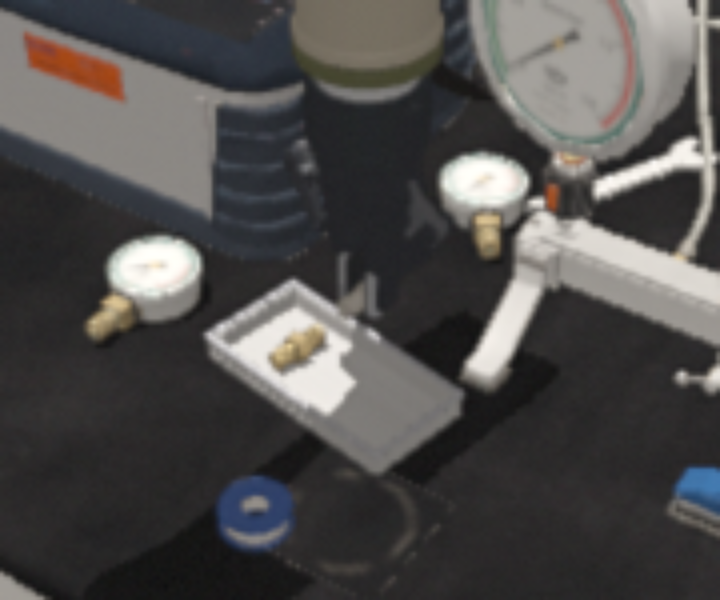

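The grey fitting is held at (350,300), over the free half of the tray. Lowering and releasing.

Request:
send_rows(steps=[[[0,0,0.01],0],[[0,0,0.03],0],[[0,0,0.05],0],[[0,0,0.067],0],[[0,0,0.08],0],[[0,0,0.089],0],[[0,0,0.094],0],[[0,0,0.094],0]])

```text
clock: 28.55
position: [0.5688, 0.0076, 0.0054]
ee_rot: [-0.636, 0.772, -0.0, 0.0]
ft_force: [-0.3, 0.3, -0.5]
grip_width: 0.189
```

Request:
send_rows(steps=[[[0,0,0],0],[[0,0,0],0],[[0,0,0],0],[[0,0,0],0],[[0,0,-0.005],0],[[0,0,-0.02],0],[[0,0,-0.05],0],[[0,0,-0.09],0]], hand=0.45)

```text
clock: 29.55
position: [0.5682, 0.0075, 0.0967]
ee_rot: [-0.636, 0.772, 0.0, -0.0]
ft_force: [0.7, 0.7, 0.3]
grip_width: 0.449
```

```bash
python3 - <<'E'
from h import *
plan(.4405,.010,.1,-90)
E
```

```text
pos [0.5682 0.0075 0.0967] head -101.0 tilt z [-0.001 -0.    -1.   ] shift [ 0.0219  0.1258 -0.0032] spin -0.192 w 0.449 t 29.55 F [0.7 0.7 0.3] j [-0.73  0.4   0.78  1.8  -0.32  1.07 -1.6 ]
```

Request:
send_rows(steps=[[[0.002,0.01,0],0],[[0.006,0.033,0],0],[[0.01,0.06,0],0],[[0.015,0.086,0],0],[[0.019,0.108,0],0],[[0.021,0.121,0],0],[[0.022,0.126,0],0],[[0.022,0.126,0],0]], hand=0.9)

```text
clock: 30.55
position: [0.4406, 0.0102, 0.0954]
ee_rot: [-0.636, 0.772, 0.0, 0.0]
ft_force: [0.4, 0.4, -0.3]
grip_width: 0.9
```

```bash
python3 - <<'E'
from h import *
p,d=manip.camera("scene"); cv2.imwrite("pics/s9.png",cv2.resize(p[120:270,160:340],None,fx=4,fy=4)[:,:,::-1])
plan(.4405,.010,.001,-101)
E
```

```text
pos [0.4409 0.0102 0.0954] head -101.0 tilt z [ 0.  0. -1.] shift [0.0003 0.0004 0.0944] spin -0.0 w 0.903 t 30.6 F [0.1 0.6 0.4] j [-0.94  0.05  0.85  2.12 -0.04  0.99 -1.84]
```

View pics/s9.png

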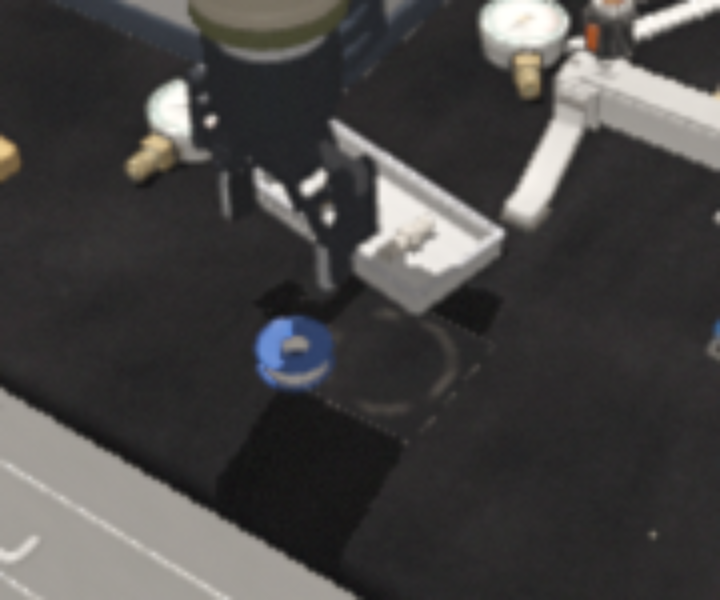

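The grey fitting lies in the tray at (410,235) and the reel is at (295,352) beneath the gripper. Descending on the reel and gripping it.

Request:
send_rows(steps=[[[0,0,0.01],0],[[0,0,0.03],0],[[0,0,0.05],0],[[0,0,0.067],0],[[0,0,0.08],0],[[0,0,0.09],0],[[0,0,0.094],0],[[0,0,0.0945],0]])

```text
clock: 31.6
position: [0.4407, 0.01, 0.0008]
ee_rot: [-0.636, 0.772, -0.0, -0.0]
ft_force: [0.4, -0.0, 0.2]
grip_width: 0.899
```

Request:
send_rows(steps=[[[0,0,0],0],[[0,0,0],0],[[0,0,0],0],[[0,0,0],0],[[0,0,0],0],[[0,0,0],0],[[0,0,0],0],[[0,0,0],0]], hand=0, force=30)

```text
clock: 32.6
position: [0.441, 0.0103, 0.0014]
ee_rot: [-0.636, 0.772, 0.0, 0.001]
ft_force: [-3.8, -0.9, 9.1]
grip_width: 0.542
```

```bash
python3 - <<'E'
from h import *
plan(.4605,-.373,.1,-101)
E
```

```text
pos [0.441  0.0103 0.0014] head -101.0 tilt z [ 0.001  0.001 -1.   ] shift [ 0.3724 -0.0924 -0.0989] spin -0.0 w 0.542 t 32.6 F [-3.8 -0.9  9.1] j [-0.85  0.28  0.79  2.19 -0.29  0.78 -1.63]
```

Request:
send_rows(steps=[[[0,0,-0.015],0],[[0,0,-0.045],0],[[0.01,-0.002,-0.08],0],[[0.04,-0.01,-0.099],0],[[0.08,-0.02,-0.099],0],[[0.12,-0.03,-0.099],0],[[0.16,-0.04,-0.099],0],[[0.2,-0.05,-0.099],0]])

```text
clock: 33.6
position: [0.4517, -0.1968, 0.1001]
ee_rot: [-0.636, 0.771, -0.0, 0.001]
ft_force: [0.0, -0.3, -0.1]
grip_width: 0.539
```

Request:
send_rows(steps=[[[0.035,-0.009,0],0],[[0.07,-0.017,0],0],[[0.1,-0.025,0],0],[[0.13,-0.032,0],0],[[0.155,-0.038,0],0],[[0.168,-0.041,0],0],[[0.1725,-0.0425,0],0],[[0.1725,-0.0425,0],0]])

```text
clock: 34.6
position: [0.4605, -0.3726, 0.0997]
ee_rot: [-0.636, 0.772, 0.0, 0.0]
ft_force: [-0.0, 0.4, -0.8]
grip_width: 0.536
```

```bash
python3 - <<'E'
from h import *
p,d=manip.camera("scene"); cv2.imwrite("pics/s10.png",cv2.resize(p[150:320,260:460],None,fx=3.5,fy=3.5)[:,:,::-1])
plan(.4605,-.373,.0045,-101)
E
```

```text
pos [ 0.4606 -0.3723  0.0997] head -101.0 tilt z [ 0.     0.001 -1.   ] shift [ 0.0008 -0.      0.0952] spin 0.001 w 0.538 t 34.65 F [ 0.4 -0.7 -0.1] j [-0.11  0.51  0.93  1.74 -0.45  1.12 -0.81]
```

View pics/s10.png

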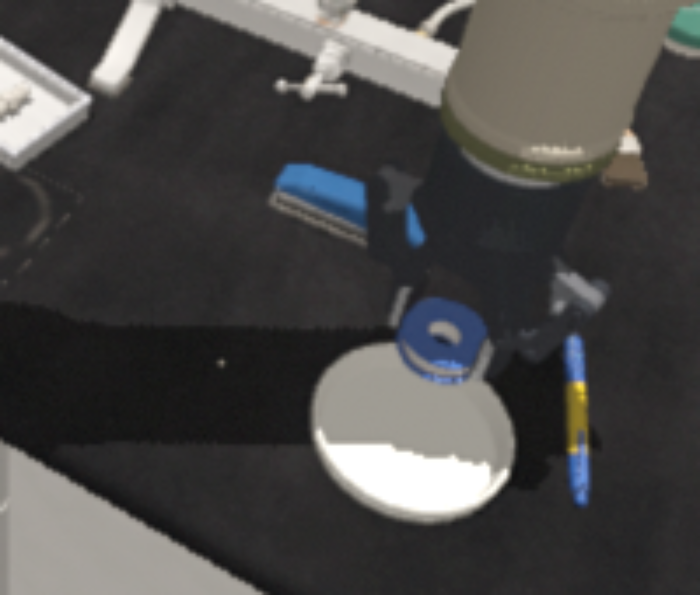

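The reel is held level at (443,335), above the dish. Lowering, then opening only slightly to stay inside the dish wall.

Request:
send_rows(steps=[[[0,0,0.01],0],[[0,0,0.03],0],[[0,0,0.05],0],[[0,0,0.067],0],[[0,0,0.08],0],[[0,0,0.089],0],[[0,0,0.094],0],[[0,0,0.095],0]])

```text
clock: 35.65
position: [0.4604, -0.3733, 0.0047]
ee_rot: [-0.636, 0.772, -0.0, 0.0]
ft_force: [0.5, 0.7, 0.5]
grip_width: 0.542
```

Request:
send_rows(steps=[[[0,0,0],0],[[0,0,0],0],[[0,0,0],0],[[0,0,0],0],[[0,0,-0.005],0],[[0,0,-0.02],0],[[0,0,-0.05],0],[[0,0,-0.09],0]], hand=0.7)

```text
clock: 36.65
position: [0.46, -0.3731, 0.0962]
ee_rot: [-0.636, 0.772, 0.0, -0.0]
ft_force: [0.9, 0.3, 0.4]
grip_width: 0.7
```

Request:
send_rows(steps=[[[-0.02,0,-0.01],0],[[-0.06,0,-0.03],0],[[-0.1,0,-0.05],0],[[-0.14,0,-0.07],0],[[-0.18,0,-0.08],0],[[-0.21,0,-0.09],0],[[-0.23,0,-0.09],0],[[-0.23,0,-0.09],0]])

```text
clock: 37.65
position: [0.5047, -0.1462, 0.1855]
ee_rot: [-0.637, 0.771, 0.0, 0.001]
ft_force: [-0.7, -0.1, 0.7]
grip_width: 0.701
```

```bash
python3 - <<'E'
from h import *
for n in ("top","scene"):
    p,d=manip.camera(n); cv2.imwrite(f"pics/{n}11.png",p[:,:,::-1]); np.save(n+"11.npy",d)
plan(.46,-.1,.2)
E
```

```text
pos [ 0.5039 -0.1484  0.1852] head -101.1 tilt z [ 0.  0. -1.] shift [-0.0391  0.0524 -0.0148] spin 0.0 w 0.697 t 37.75 F [ 0.5 -1.8 -0.2] j [-0.72  0.21  1.04  1.83 -0.2   1.21 -1.38]
```

View pics/top11.png

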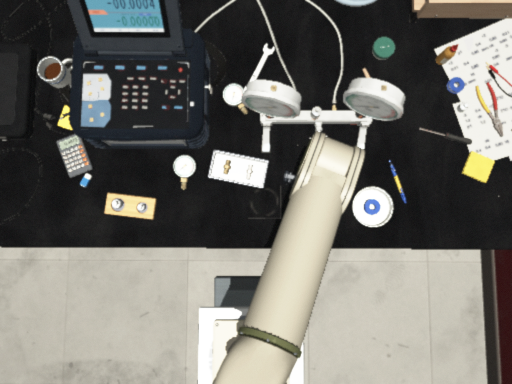

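View pics/scene11.png

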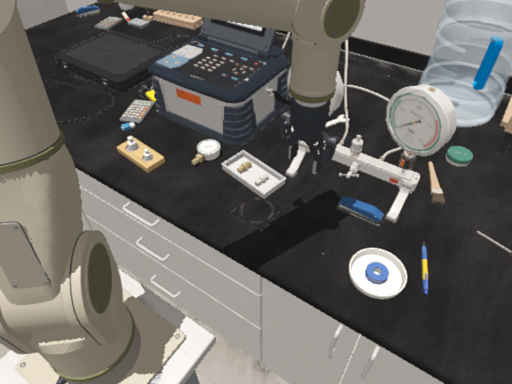

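All five are in place: weights at (117,204) and (145,208), fittings at (227,167) and (249,170), and reel at (372,207) in the top view. One numeric check before hand-in.

```bash
python3 - <<'E'
from h import *
def rep(nm,c,r,zlo,zhi):
  for n in ("top","scene"):
    W=cloud(n,np.load(n+"11.npy")); m=(np.hypot(W[...,0]-c[0],W[...,1]-c[1])<r)&(W[...,2]>zlo)&(W[...,2]<zhi); P=W[m]
    print(nm,n,len(P),P.mean(0).round(4),"z95",np.percentile(P[:,2],95).round(4),"ext",np.ptp(P,axis=0).round(3)) if len(P) else print(nm,n,"none")
rep("LW exp .464 .4145 top .055",(.464,.4145),.03,.024,.08)
rep("SW exp .4555 .3385 top .048",(.4555,.3385),.03,.024,.08)
rep("LF top .024",(.583,.078),.026,.010,.05)
rep("SF top .020",(.569,.008),.026,.010,.05)
rep("reel top .020",(.4605,-.373),.04,.012,.05)
for n in("top","scene"):
  for nm,c,r in(("gauge",(.568,.204),.07),("stapler",(.607,-.266),.07)):
    o=[]
    for k in "0","11":
      W=cloud(n,np.load(n+k+".npy")); m=(np.hypot(W[...,0]-c[0],W[...,1]-c[1])<r)&(W[...,2]>.008)&(W[...,2]<.045); o.append(W[m].mean(0).round(3))
    print(nm,n,o)
E
```

```text
LW exp .464 .4145 top .055 top 66 [0.4629 0.4104 0.0408] z95 0.055 ext [0.024 0.04  0.034]
LW exp .464 .4145 top .055 scene 83 [0.4629 0.4079 0.0391] z95 0.055 ext [0.026 0.023 0.032]
SW exp .4555 .3385 top .048 top 41 [0.4543 0.3366 0.0363] z95 0.0467 ext [0.018 0.02  0.026]
SW exp .4555 .3385 top .048 scene 53 [0.4544 0.3347 0.0351] z95 0.0481 ext [0.021 0.019 0.026]
LF top .024 top 79 [0.5819 0.0786 0.019 ] z95 0.0244 ext [0.044 0.022 0.018]
LF top .024 scene 87 [0.5812 0.0751 0.0187] z95 0.0243 ext [0.046 0.023 0.017]
SF top .020 top 64 [0.5674 0.0088 0.0161] z95 0.0196 ext [0.044 0.016 0.012]
SF top .020 scene 72 [0.5669 0.0053 0.0168] z95 0.0205 ext [0.044 0.018 0.012]
reel top .020 top 181 [ 0.4601 -0.372   0.0193] z95 0.0239 ext [0.047 0.051 0.014]
reel top .020 scene 329 [ 0.4603 -0.3732  0.0199] z95 0.0224 ext [0.05  0.049 0.012]
gauge top [array([0.574, 0.209, 0.029]), array([0.573, 0.209, 0.029])]
stapler top [array([ 0.607, -0.265,  0.032]), array([nan, nan, nan])]
gauge scene [array([0.57 , 0.203, 0.027]), array([0.569, 0.203, 0.027])]
stapler scene [array([ 0.604, -0.273,  0.03 ]), array([ 0.604, -0.272,  0.03 ])]<stdin>:15: RuntimeWarning: Mean of empty slice.
  ret = um.true_divide(
```

```bash
python3 -c "
from workcell import manip
print(manip.hand_in(), manip.get_obs()['clock'])"
```

```text
the job is handed in; nothing more can be done
the job is handed in; nothing more can be done
```

All five things are sorted and the job is handed in; the clock read about 38 s of the 128 s at the last reading. The hand-in reports no verdict, so what follows is from my own last checks.

- **Weights:** both stand upright in their wells. Their tops measure 55 mm and about 47–48 mm, where 55 and 48 mm were expected. The large one measures about 4–7 mm off its well's centre, partly from the camera's viewing angle, but it sits on the well floor.
- **Fittings:** both lie level on the tray floor about 70 mm apart. Their tops measure 24 mm and 20 mm, as expected.
- **Reel:** it lies flat on the dish floor, within 1–2 mm of the centre.
- **Gauge and stapler:** both are unmoved within about 1 mm. The arm hid the stapler from the top camera in that check, so only the scene camera confirms it.
- **Arm:** it was about 0.185 m above the bench, clear of everything, when I handed in.

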